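# Roll a pipe stub into the V-block on a glass-blower's bench

## Robot

A 6-joint arm with a two-finger parallel gripper is mounted at the origin on the work surface. World frame = base frame: x ahead of the robot, y to its left, z up, the work surface at z = 0. Lengths are in m, angles in rad, forces in N, time in s.
With the tool pointing down it reaches from about 0.375 to 0.9 m from the base axis. Payload 3.1 kg.
Tool frame: the origin (TCP) lies on the front face of the gripper's body, between the roots of the fingers; the fingertips stand 73 mm ahead of it and the grasp point (between the pads) lies 54 mm ahead of it (manip.tips_ahead is the distance from the TCP to the fingertips, in m); z points along the fingers, y is the line along which they close (so a half turn about z gives the same grasp; the last joint's range is limited). The gripper opens to 85 mm and grips with 20 to 120 N. Pads are 22 mm wide; open, the fingers measure 114 mm over their backs; the gripper's body (76 mm by 85 mm) begins 54 mm behind the grasp point. The pads swing forward as they close: fully open they stand 13 mm farther back than shut.
Start: joints at [1.141, 0.527, 1.433, -0, 1.181, -0.178], TCP at [0.155, 0.605, 0.304] pointing down, gripper open.
Joint ranges: [-3.08, 3.08], [-0.75, 2.2], [0.22, 2.44], [-1.43, 4.57], [0, 2.65], [-2.85, 2.85]. Speed limits (rad/s): [2.79, 2.79, 3.14, 3.14, 3.14, 3.14].

## Interface

Orientations are given as a unit quaternion [x, y, z, w].
In Python, from station import sense, eyes, workorder, manip gives the robot as it stands.
- The arm moves only by the shell command python3 -m inch 'ROWS' [OPENING] [FORCE]. ROWS is JSON, a list of rows, each an object of numbers: "dx", "dy", "dz": the shift along the tool's x, y, z in cm; "wx", "wy", "wz": the turn, a rotation vector about the tool's x, y, z in degrees. In form: [{"dx": .., "dy": .., "dz": .., "wx": .., "wy": .., "wz": ..}, ...]. A call has 1 to 10 rows; each row shifts and turns the commanded pose from where the row before left it, along the tool's axes as they then stand; what a row does not reach is not made up. A row lasts 1/8 s, in which the tool goes at most 62.5 mm and 10.7 degrees, less where a joint would pass 70% of its speed; a pose out of reach is approached as far as the arm can. A call with a gripper value outside its range is refused whole. OPENING is the opening, from 0 (shut) to 1 (fully open), set as the call begins (- or left out, the last holds). The fingers move at their own pace and stop on an object; FORCE is the grip in N (left out, the last holds). Time passes only in rows, so rows that do not move let the fingers close. It gives the time, the measured TCP pose, the force, the opening and the grip force at its end, in the units of the state.
- sense(): the state, without advancing time (a new reading comes with each control period).
- eyes.snapshot(name): name is "scene" or "top"; returns the picture (384x512x3 uint8, red, green, blue); there is no depth.
- eyes.camera_params(name): a dict with "fx", "fy", "cx", "cy" (pixels), "rvec" (rotation vector, rad) and "tvec" (3), from world to camera coordinates, as OpenCV has them. Camera axes: x right, y down, z forward; pixel columns grow to the right and rows downward; lengths in m; the calibration is good to about 2 mm. A picture is of the moment at which its call begins. camera_params takes no time and is no camera call.
- workorder.sign_off(): hands the job in; it is judged then, once.
The state is a dict: "t": time; "q": joint angles; "qd": joint speeds; "tau": joint torques, N m; "tcp_pos": TCP position; "tool_rot": TCP orientation; "force": force on the tool from outside, world axes, zero at the start; "ft_torque": the same for the moment, N m; "finger_gap": opening from 0.0 (shut) to 1.0 (fully open); "gripper_force": force on a finger pad.
Only numpy, scipy, OpenCV 4.12 (cv2) and the standard library are available. Lean on these libraries where they do the work, as an engineer would, in place of code of your own. Each camera call takes 0.05 s, during which the arm holds its last target. There are 200 camera calls.

## Task

Roll the loose steel pipe stub over the steel plate to the V-block by pushing its side with the fingertips, so that it drops into the V-groove and lies at rest down in it, with the pipe sticking out past both ends of the block. Roll it only: do not slide it there, lift it or carry it. Leave everything else on the bench where it is, and finish clear of everything.

Things in the scene. Friction and masses are not known exactly. Their poses are not given: they have to be found in the camera images.
- pipe: loose steel pipe stub, a plain round bar 48 mm in diameter, 200 mm long, about 0.65 kg. Origin on its axis at mid-length (54 mm above the bench on a plate, 41.9 mm when seated); x runs along it, y and z turn as it rolls (z up at the start). Starts on one of the two plates, within 10 degrees of parallel to the groove and about 1 cm of centred on it. Pushed slowly, it soon stops by itself.
- vblock: grey-painted iron V-block, 110 mm long (x), 74 mm wide (y), between two dark steel plates, each 240 mm (x) by 177 mm (y, |y| = 38 to 215); all fixed, their tops flush 30 mm above the bench; open gaps beyond the block's ends. Origin under the block's centre at bench height; x along the groove, z up. The V-groove is 44 mm wide at the top, its 45 degree flanks meet 8 mm above the bench.
- jar: bystander, to be left alone: amber glass jar with steel lid, 48 mm diameter, 60 mm tall; origin at its underside
- puck: bystander, to be left alone: round cork pad, 60 mm diameter, 26 mm tall; origin at its underside
- ladle: bystander, to be left alone: wooden shaping ladle: cup 72 mm diameter, 50 mm tall, handle 150 mm long along its +y; origin at its underside
- jacks: bystander, to be left alone: dark steel two-bladed tongs lying flat, 300 mm long along its x, 76 mm wide, 12 mm tall; origin at its underside
- rod: bystander, to be left alone: square steel bar lying flat, 140 x 16 x 16 mm, along its x; origin at its underside
- spray: bystander, to be left alone: clear spray bottle with green head, 74 mm diameter, 230 mm tall; origin at its underside
- mould: bystander, to be left alone: dark steel open cup mould, 76 mm diameter, 80 mm tall; origin at its underside
Things that resemble listed ones, but are neither listed nor needed, are in the scene too. Several things have the shape of the pipe; the one meant has the colours described above.

How it is judged:
On the way, in this order (a step that is already met when the one before it is completed fails the run):
1. the pipe rolls: it has turned a quarter turn (angle between pipe's own z axis and vertical above 1.4 rad).
2. it rolls on to nearly half a turn (angle between pipe's own z axis and vertical above 2.6 rad).
At the end, for the whole second after the job is handed in: Pipe at rest in the groove: centre within 5 mm of the groove's middle, 3 mm of the seated height (41.9 mm) and 44 mm of the block's centre lengthwise, axis within 0.06 rad of the groove, after rolling nearly half a turn or more; bystanders within 20 mm of their places (y of pipe in the frame of vblock between -0.005 and 0.005 m and z of pipe in the frame of vblock between 0.0389 and 0.0449 m and x of pipe in the frame of vblock between -0.044 and 0.044 m and angle between the x axis of pipe and the x axis of vblock, either way round below 0.06 rad and linear speed of pipe below 0.02 m/s and angular speed of pipe below 0.5 rad/s and distance of each of jar, puck, ladle, jacks, rod, spray, mould from where it was at the start of the episode below 0.02 m); the robot touches nothing.
It fails at once if the pipe is lifted: its middle rises more than 58 mm above the bench (it rolls at 54 mm) (height (world z) of pipe above 0.058 m).
It fails at once if the pipe is tipped or lifted at one end: its axis leaves level by more than 0.3 rad (angle between pipe's own x axis and vertical below 1.27 rad or angle between pipe's own x axis and vertical above 1.87 rad).
It fails at once if a bystander is pushed more than 20 mm from its place (distance of any of jar, puck, ladle, jacks, rod, spray, mould from where it was at the start of the episode above 0.02 m).
It also fails if it takes over 35 s, if anything falls off the work surface, if the arm or the gripper's body presses on something with over 40 N, if the wrist force passes 120 N, or if a joint passes its speed limit or range.

## Working session

There is one attempt and no reset: what is moved stays moved. The work goes in short steps, Python scripts to look and compute and a shell command to move; the robot and the scene stay as the last step left them, time stands still between calls to the robot, and variables do not carry over. Pictures are saved under pics/ and viewed, at most 10 in all, crops included, and the job is handed in when it is done.

```bash
mkdir -p pics; ls
python3 - <<'E'
from station import sense,eyes,manip
import cv2
for n in("scene","top"):
    cv2.imwrite(f"pics/{n}0.png",eyes.snapshot(n)[:,:,::-1]); print(eyes.camera_params(n))
s=sense();print(s["t"],s["tcp_pos"],s["tool_rot"],s["force"],manip.tips_ahead)
E
```

```text
pics
{'fx': 359.08391051190216, 'fy': 359.08391051190216, 'cx': 260.31895100061877, 'cy': 190.60575583482262, 'rvec': array([ 2.19401866,  1.51245461, -0.41735817]), 'tvec': array([-0.22757959, -0.38120341,  1.29714387])}
{'fx': 455.1384946401814, 'fy': 455.1384946401814, 'cx': 258.3278793437233, 'cy': 187.3534786565284, 'rvec': array([ 2.14506031, -2.11229861,  0.18706531]), 'tvec': array([0.00902598, 0.52109741, 1.40697939])}
0.1 [0.15485392 0.60497174 0.3030148 ] [ 1.25042247e-01  9.92150907e-01 -9.63492935e-04 -2.94535355e-04] [-0.42856403 -0.66857876  0.36427789] 0.0726
```

View pics/scene0.png

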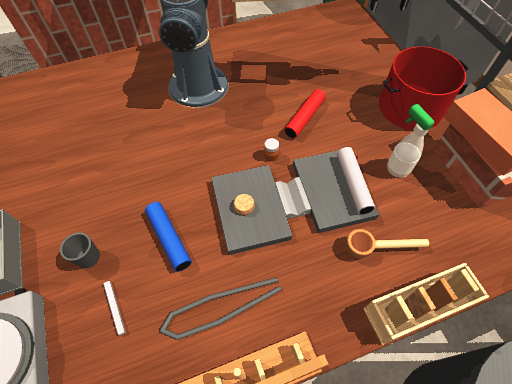

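View pics/top0.png

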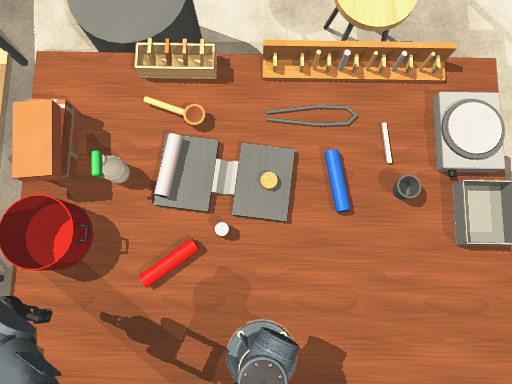

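The pipe is the light-steel cylinder on the left plate (top view about (155–183, 133–198)). The V-block is at about (226,177) and the puck sits on the right plate at (269,180). Next I measure the pipe and the plates.

```bash
cat > h.py <<'E'
import cv2,numpy as np
from station import eyes
def cam(n):
    p=eyes.camera_params(n);K=np.array([[p['fx'],0,p['cx']],[0,p['fy'],p['cy']],[0,0,1.]])
    return K,cv2.Rodrigues(p['rvec'])[0],p['tvec']
def ray(n,uv,z):
    K,R,t=cam(n);uv=np.atleast_2d(uv).astype(float)
    d=(np.c_[uv,np.ones(len(uv))]@np.linalg.inv(K).T)@R
    c=-R.T@t
    return c+d*((z-c[2])/d[:,2])[:,None]
def proj(n,P):
    p=eyes.camera_params(n);K,R,t=cam(n)
    return cv2.projectPoints(np.atleast_2d(P).astype(float),p['rvec'],p['tvec'],K,None)[0][:,0]
E
python3 - <<'E'
from h import *
im=cv2.imread("pics/top0.png")
x0,y0,x1,y1=140,120,310,235
c=im[y0:y1,x0:x1]
hsv=cv2.cvtColor(c,cv2.COLOR_BGR2HSV)
S,V=hsv[...,1],hsv[...,2]
plate=((S<60)&(V>50)&(V<130)).astype(np.uint8)*255
light=((S<60)&(V>150)).astype(np.uint8)*255
for nm,m in(("plate",plate),("light",light)):
    m=cv2.morphologyEx(m,cv2.MORPH_OPEN,np.ones((3,3)))
    for k in cv2.findContours(m,0,cv2.CHAIN_APPROX_NONE)[0]:
        if cv2.contourArea(k)<100: continue
        r=cv2.minAreaRect(k); b=cv2.boxPoints(r)+[x0,y0]
        print(nm,cv2.contourArea(k),b.round(1).tolist()); print(ray("top",b,0.03 if nm=="plate" else .054)[:,:2].round(4).tolist())
vis=np.hstack([cv2.resize(c,None,fx=4.4,fy=4.4,interpolation=cv2.INTER_CUBIC)])
cv2.imwrite("pics/crop0.png",vis)
E
```

```text
plate 436.5 [[167.5, 199.0], [181.5, 139.0], [189.8, 140.9], [175.8, 200.9]]
[[0.4814, 0.3082], [0.6816, 0.2722], [0.6755, 0.2448], [0.4755, 0.2814]]
light 125.0 [[215.0, 222.0], [228.0, 222.0], [228.0, 234.0], [215.0, 234.0]]
[[0.4072, 0.151], [0.4078, 0.1103], [0.3703, 0.1093], [0.3697, 0.1498]]
light 106.0 [[154.0, 203.9], [155.0, 195.6], [172.9, 197.9], [171.9, 206.1]]
[[0.4615, 0.3452], [0.4878, 0.3434], [0.4816, 0.2866], [0.4553, 0.2886]]
light 684.5 [[211.1, 191.5], [215.7, 158.2], [238.2, 161.3], [233.6, 194.6]]
[[0.5038, 0.1665], [0.6124, 0.1555], [0.6034, 0.0829], [0.495, 0.0948]]
light 794.5 [[153.5, 192.7], [168.0, 132.1], [181.8, 135.4], [167.3, 196.0]]
[[0.4972, 0.3487], [0.6971, 0.3129], [0.6867, 0.2677], [0.4873, 0.3044]]
```

View pics/crop0.png

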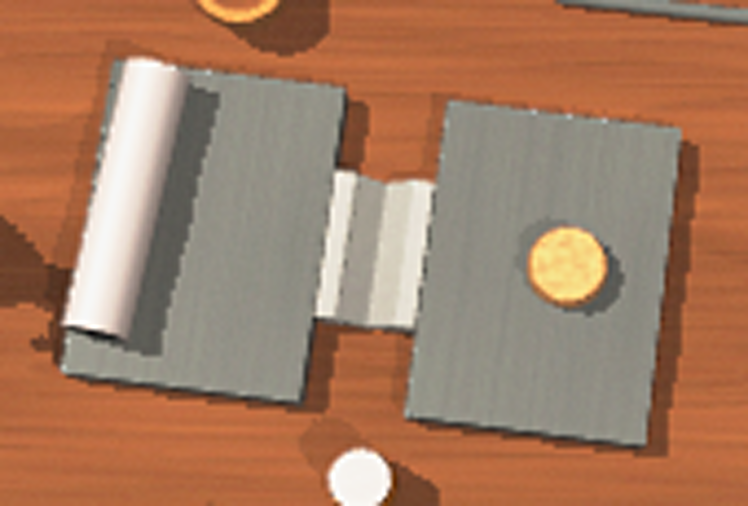

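The crop shows plate corners: left (345,88), (302,402), (63,372); right (447,101), (681,128), (645,445), (406,415). The pipe lies along the outer left edge, running from (152,62) to (95,335).

```bash
cat >> h.py <<'E'
def pose2(A,B):  # rigid A->B
    a,b=A.mean(0),B.mean(0);U,_,Vt=np.linalg.svd((A-a).T@(B-b));R=Vt.T@np.diag([1,np.linalg.det(Vt.T@U.T)])@U.T
    return R,b-R@a
E
python3 - <<'E'
from h import *
cr=np.array([[345,88],[302,402],[63,372],[447,101],[681,128],[645,445],[406,415]])/4.4+[140,120]-.4
W=ray("top",cr,.03)[:,:2]
M=np.array([[.12,.038],[-.12,.038],[-.12,.215],[.12,-.038],[.12,-.215],[-.12,-.215],[-.12,-.038]])
R,t=pose2(M,W); print("block",t,np.degrees(np.arctan2(R[1,0],R[0,0])),"res mm",((M@R.T+t-W)*1e3).round(1).tolist())
box=np.array([[153.5,192.7],[168.0,132.1],[181.8,135.4],[167.3,196.0]])
# silhouette edges of cylinder seen from camera: midline ray ~ through axis
ends=ray("top",[(box[0]+box[3])/2,(box[1]+box[2])/2],.054)[:,:2]
print("pipe ends",ends,"in block",((ends-t)@R).round(4), np.linalg.norm(ends[1]-ends[0]))
for n,a,b in(("jar",(0.389,0.13),0),):print(n)
# bystanders rough: jar top centre at z=.06, puck top z=.026+.03, ladle
print(ray("top",[[221.5,228]],.06),ray("top",[[269,180]],.056),ray("top",[[194,113]],.05),ray("top",[[115,170]],.1))
np.savez("blk.npz",R=R,t=t)
E
```

```text
block [0.55887349 0.12624672] -6.1517042318384725 res mm [[1.0, -1.0], [-0.9, 0.8], [-1.3, 1.8], [1.7, -0.1], [0.8, -1.3], [-0.6, -1.3], [-0.8, 1.1]]
pipe ends [[0.492204   0.32666859]
 [0.69183925 0.29022737]] in block [[-0.0878  0.1921]
 [ 0.1146  0.1773]] 0.20293396100853284
jar
[[0.38818563 0.12962469 0.06      ]] [[ 0.54339369 -0.01654232  0.056     ]] [[0.76455225 0.23174185 0.05      ]] [[0.55895979 0.46098039 0.1       ]]
```

```bash
cat >> h.py <<'E'
from scipy.spatial.transform import Rotation as Ro
from station import sense
b=np.load("blk.npz") if __import__('os').path.exists("blk.npz") else None
def tcpblk():
    s=sense();R=Ro.from_quat(s['tool_rot']).as_matrix();y=R[:,1]
    p=(np.array(s['tcp_pos'])[:2]-b['t'])@b['R']
    return s,R,p,np.degrees(np.arctan2(y[1],y[0])),R[:,2]
def go(bx,by,z):  # cm deltas in tool axes to reach block-frame xy, world z
    s,R,p,yaw,zz=tcpblk();P=np.r_[b['R']@[bx,by]+b['t'],z]
    print("t",s['t'],"blk",p.round(4),"z",round(s['tcp_pos'][2],4),"yaw",yaw.round(2),"toolz",zz.round(3),"F",np.round(s['force'],1),"world target",P.round(3))
    print("d tool cm",((P-s['tcp_pos'])@R*100).round(2))
E
python3 -m inch '[{"dz":-1,"wz":9.5},{"dz":-1,"wz":9.5},{"dz":-1,"wz":9.5},{"dz":-1,"wz":9.5},{"dz":-1,"wz":9.5},{"dz":-1,"wz":9.5},{"dz":-1,"wz":9.5},{"dz":-1,"wz":9.5},{"dz":-1,"wz":9.9},{}]' 1
python3 -c "
from h import *
go(.0134+.004,.1847+.054,.39);print(sense()['q'])"
```

```text
t 0.1 blk [-0.453   0.4327] z 0.303 yaw 75.63 toolz [-0.001 -0.002 -1.   ] F [-0.4 -0.7  0.4] world target [0.602 0.362 0.39 ]
d tool cm [-49.33 -12.49  -8.69]
[ 1.14151467e+00  5.28381478e-01  1.43381019e+00 -1.57634668e-05
  1.18141594e+00 -1.78534709e-01]invalid input at $[0]: expected keys dx, dy, dz, wx, wy, wz
```

```bash
python3 -m inch '[{"dx":0,"dy":0,"dz":-1,"wx":0,"wy":0,"wz":9.5},{"dx":0,"dy":0,"dz":-1,"wx":0,"wy":0,"wz":9.5},{"dx":0,"dy":0,"dz":-1,"wx":0,"wy":0,"wz":9.5},{"dx":0,"dy":0,"dz":-1,"wx":0,"wy":0,"wz":9.5},{"dx":0,"dy":0,"dz":-1,"wx":0,"wy":0,"wz":9.5},{"dx":0,"dy":0,"dz":-1,"wx":0,"wy":0,"wz":9.5},{"dx":0,"dy":0,"dz":-1,"wx":0,"wy":0,"wz":9.5},{"dx":0,"dy":0,"dz":-1,"wx":0,"wy":0,"wz":9.5},{"dx":0,"dy":0,"dz":-1,"wx":0,"wy":0,"wz":9.9},{"dx":0,"dy":0,"dz":0,"wx":0,"wy":0,"wz":0}]' 1
python3 -c "
from h import *
go(.0134+.004,.1847+.054,.39);print(sense()['q'])"
```

```text
t: 1.35
tcp_pos: [0.1551, 0.6055, 0.3943]
tool_rot: [0.767, 0.642, 0.0, -0.0]
force: [-0.8, -0.0, 0.2]
finger_gap: 1.002
gripper_force: 0.0
t 1.35 blk [-0.4528  0.4333] z 0.3943 yaw -10.15 toolz [ 0.     0.001 -1.   ] F [-0.8 -0.   0.2] world target [0.602 0.362 0.39 ]
d tool cm [-16.13  48.26   0.43]
[ 1.14154973e+00  4.43500210e-01  1.31979773e+00 -1.71803449e-05
  1.37735869e+00  1.31875974e+00]
```

```bash
python3 -m inch '[{"dx":-1.6,"dy":4.8,"dz":0,"wx":0,"wy":0,"wz":0},{"dx":-1.6,"dy":4.8,"dz":0,"wx":0,"wy":0,"wz":0},{"dx":-1.6,"dy":4.8,"dz":0,"wx":0,"wy":0,"wz":0},{"dx":-1.6,"dy":4.8,"dz":0,"wx":0,"wy":0,"wz":0},{"dx":-1.6,"dy":4.8,"dz":0,"wx":0,"wy":0,"wz":0},{"dx":-1.6,"dy":4.8,"dz":0,"wx":0,"wy":0,"wz":0},{"dx":-1.6,"dy":4.8,"dz":0,"wx":0,"wy":0,"wz":0},{"dx":-1.6,"dy":4.8,"dz":0,"wx":0,"wy":0,"wz":0},{"dx":-1.6,"dy":4.8,"dz":0,"wx":0,"wy":0,"wz":0},{"dx":-1.6,"dy":4.8,"dz":0,"wx":0,"wy":0,"wz":0}]' 1
python3 -m inch '[{"dx":0,"dy":0,"dz":3,"wx":0,"wy":0,"wz":0},{"dx":0,"dy":0,"dz":3,"wx":0,"wy":0,"wz":0},{"dx":0,"dy":0,"dz":3,"wx":0,"wy":0,"wz":0},{"dx":0,"dy":0,"dz":3,"wx":0,"wy":0,"wz":0},{"dx":0,"dy":0,"dz":0,"wx":0,"wy":0,"wz":0}]'
python3 -c "
from h import *
go(.0134+.004,.1847+.054,.11)
for n in('scene','top'):cv2.imwrite(f'pics/{n}1.png',eyes.snapshot(n)[:,:,::-1])
a=cv2.imread('pics/scene1.png')[80:260,270:470];c=cv2.imread('pics/top1.png')[90:240,80:260]
cv2.imwrite('pics/m1.png',np.vstack([np.hstack([cv2.resize(a,(400,360)),cv2.resize(c,(400,360))])]))"
```

```text
t: 2.6
tcp_pos: [0.6, 0.3614, 0.3927]
tool_rot: [0.767, 0.642, -0.001, -0.0]
force: [0.6, 0.6, 0.7]
finger_gap: 1.0
gripper_force: 0.0
t: 3.22
tcp_pos: [0.597, 0.3616, 0.2699]
tool_rot: [0.767, 0.642, -0.004, -0.001]
force: [-0.4, -0.5, -0.7]
finger_gap: 0.995
gripper_force: 0.0
t 3.225 blk [0.0127 0.2381] z 0.2699 yaw -10.14 toolz [-0.008 -0.003 -1.   ] F [-0.4 -0.5 -0.7] world target [0.602 0.362 0.11 ]
d tool cm [ 0.17  0.58 15.98]
```

View pics/m1.png

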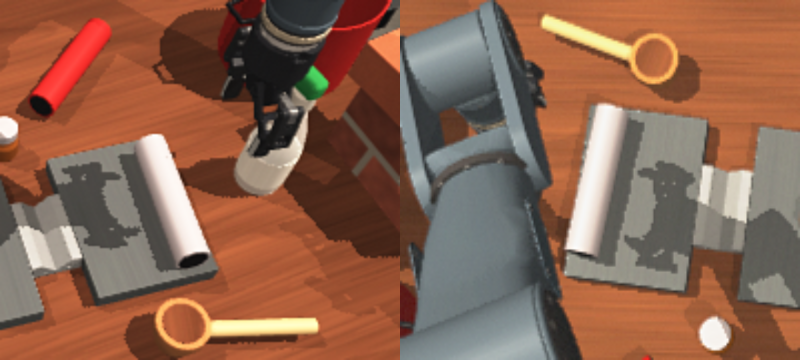

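The left half shows the gripper above and outside the pipe, next to the spray bottle but clear of it. The pipe has not moved. I descend next.

```bash
python3 -m inch '[{"dx":0,"dy":0,"dz":2.5,"wx":0,"wy":0,"wz":0},{"dx":0,"dy":0,"dz":2.5,"wx":0,"wy":0,"wz":0},{"dx":0,"dy":0,"dz":2.5,"wx":0,"wy":0,"wz":0},{"dx":0,"dy":0,"dz":2.5,"wx":0,"wy":0,"wz":0},{"dx":0,"dy":0,"dz":2.5,"wx":0,"wy":0,"wz":0},{"dx":0,"dy":0,"dz":2,"wx":0,"wy":0,"wz":0},{"dx":0,"dy":0,"dz":1.5,"wx":0,"wy":0,"wz":0},{"dx":0,"dy":0,"dz":0,"wx":0,"wy":0,"wz":0},{"dx":0,"dy":0,"dz":0,"wx":0,"wy":0,"wz":0}]'
python3 -c "
from h import *
go(.0134,.21,.108)
for n in('scene','top'):cv2.imwrite(f'pics/{n}2.png',eyes.snapshot(n)[:,:,::-1])
a=cv2.imread('pics/scene2.png')[100:250,290:440];c=cv2.imread('pics/top2.png')[90:240,80:260]
cv2.imwrite('pics/m2.png',np.vstack([np.hstack([cv2.resize(a,(450,450)),cv2.resize(c,(350,450))])]))"
```

```text
t: 4.45
tcp_pos: [0.5995, 0.3627, 0.1148]
tool_rot: [0.767, 0.641, 0.001, 0.0]
force: [0.1, -0.3, -1.3]
finger_gap: 1.004
gripper_force: 0.0
t 4.45 blk [0.015  0.2395] z 0.1148 yaw -10.26 toolz [ 0.002  0.001 -1.   ] F [ 0.1 -0.3 -1.3] world target [0.595 0.334 0.108]
d tool cm [-2.95  0.05  0.67]
```

View pics/m2.png

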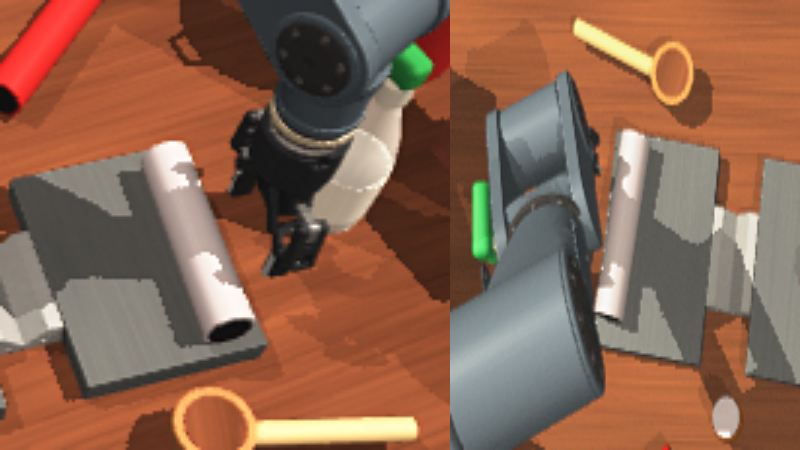

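The fingers are outside the pipe at plate level, with a gap of about 15 mm. I start pushing slowly.

```bash
python3 -m inch '[{"dx":-0.4,"dy":0,"dz":0.3,"wx":0,"wy":0,"wz":0},{"dx":-0.4,"dy":0,"dz":0.3,"wx":0,"wy":0,"wz":0},{"dx":-0.4,"dy":0,"dz":0,"wx":0,"wy":0,"wz":0},{"dx":-0.4,"dy":0,"dz":0,"wx":0,"wy":0,"wz":0},{"dx":-0.4,"dy":0,"dz":0,"wx":0,"wy":0,"wz":0},{"dx":-0.4,"dy":0,"dz":0,"wx":0,"wy":0,"wz":0},{"dx":-0.4,"dy":0,"dz":0,"wx":0,"wy":0,"wz":0},{"dx":-0.4,"dy":0,"dz":0,"wx":0,"wy":0,"wz":0},{"dx":-0.4,"dy":0,"dz":0,"wx":0,"wy":0,"wz":0},{"dx":-0.4,"dy":0,"dz":0,"wx":0,"wy":0,"wz":0}]'
cat >> h.py <<'E'
def pipe(tag):
    im=eyes.snapshot("top")[:,:,::-1];cv2.imwrite(f"pics/top_{tag}.png",im)
    x0,y0,x1,y1=140,115,260,225
    h=cv2.cvtColor(np.ascontiguousarray(im[y0:y1,x0:x1]),cv2.COLOR_BGR2HSV)
    m=((h[...,1]<50)&(h[...,2]>140)).astype(np.uint8)*255
    for k in cv2.findContours(m,0,cv2.CHAIN_APPROX_NONE)[0]:
        if cv2.contourArea(k)<60: continue
        B=cv2.boxPoints(cv2.minAreaRect(k))+[x0,y0]
        print(cv2.contourArea(k),((ray("top",B,.054)[:,:2]-b['t'])@b['R']*1000).round(0).tolist())
E
python3 -c "
from h import *
go(.01,.05,.108);pipe('a')"
```

```text
t: 5.8
tcp_pos: [0.5917, 0.3228, 0.1079]
tool_rot: [0.768, 0.641, -0.0, -0.0]
force: [0.8, 0.8, 0.8]
finger_gap: 0.999
gripper_force: 0.2
t 5.8 blk [0.0115 0.1989] z 0.1079 yaw -10.27 toolz [-0. -0. -1.] F [0.8 0.8 0.8] world target [0.574 0.175 0.108]
d tool cm [-1.486e+01  9.200e-01 -1.000e-02]
130.5 [[-94.0, -15.0], [-66.0, -44.0], [-113.0, -87.0], [-140.0, -58.0]]
433.0 [[-121.0, 165.0], [-50.0, 167.0], [-51.0, 40.0], [-121.0, 39.0]]
357.0 [[-51.0, 291.0], [-30.0, 243.0], [-123.0, 199.0], [-144.0, 247.0]]
65.0 [[52.0, 233.0], [59.0, 216.0], [6.0, 192.0], [-1.0, 208.0]]
2554.5 [[-92.0, 181.0], [111.0, 197.0], [123.0, -113.0], [-80.0, -121.0]]
160.5 [[143.0, 297.0], [149.0, 252.0], [79.0, 240.0], [73.0, 285.0]]
```

```bash
python3 -c "
from h import *
eyes_=eyes.snapshot('scene')[:,:,::-1]
a=eyes_[100:250,270:420];c=cv2.imread('pics/top_a.png')[110:230,140:260]
cv2.imwrite('pics/m3.png',np.hstack([cv2.resize(a,(400,400)),cv2.resize(c,(400,400))]))"
```

```text
(no output)
```

View pics/m3.png

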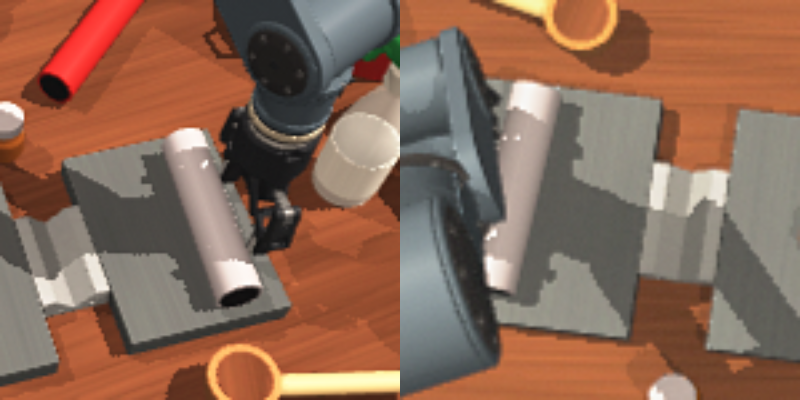

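```bash
python3 -c "
from h import *
E=(ray('top',[[180.6,135.6],[166.9,197.4]],.054)[:,:2]-b['t'])@b['R'];print(E,np.degrees(np.arctan2(*(E[0]-E[1])[::-1])))"
```

```text
[[ 0.1107425   0.15799659]
 [-0.09489681  0.17016415]] -3.3862092965376784
```

The pipe is at about (8, 164) mm in the block frame, 3–4° off, and 35 mm ahead of the TCP. I keep pushing while straightening it by 4°.

```bash
python3 -m inch '[{"dx":-0.5,"dy":0,"dz":0,"wx":0,"wy":0,"wz":-0.3},{"dx":-0.5,"dy":0,"dz":0,"wx":0,"wy":0,"wz":-0.3},{"dx":-0.5,"dy":0,"dz":0,"wx":0,"wy":0,"wz":-0.3},{"dx":-0.5,"dy":0,"dz":0,"wx":0,"wy":0,"wz":-0.3},{"dx":-0.5,"dy":0,"dz":0,"wx":0,"wy":0,"wz":-0.3},{"dx":-0.5,"dy":0,"dz":0,"wx":0,"wy":0,"wz":-0.3},{"dx":-0.5,"dy":0,"dz":0,"wx":0,"wy":0,"wz":-0.3},{"dx":-0.5,"dy":0,"dz":0,"wx":0,"wy":0,"wz":-0.3},{"dx":-0.5,"dy":0,"dz":0,"wx":0,"wy":0,"wz":-0.3},{"dx":-0.5,"dy":0,"dz":0,"wx":0,"wy":0,"wz":-0.3}]'
python3 -m inch '[{"dx":-0.5,"dy":0,"dz":0,"wx":0,"wy":0,"wz":-0.3},{"dx":-0.5,"dy":0,"dz":0,"wx":0,"wy":0,"wz":-0.3},{"dx":-0.5,"dy":0,"dz":0,"wx":0,"wy":0,"wz":-0.3},{"dx":-0.5,"dy":0,"dz":0,"wx":0,"wy":0,"wz":-0.2},{"dx":-0.5,"dy":0,"dz":0,"wx":0,"wy":0,"wz":0},{"dx":-0.5,"dy":0,"dz":0,"wx":0,"wy":0,"wz":0},{"dx":-0.5,"dy":0,"dz":0,"wx":0,"wy":0,"wz":0},{"dx":-0.4,"dy":0,"dz":0,"wx":0,"wy":0,"wz":0},{"dx":-0.4,"dy":0,"dz":0,"wx":0,"wy":0,"wz":0},{"dx":-0.4,"dy":0,"dz":0,"wx":0,"wy":0,"wz":0}]'
python3 -c "
from h import *
go(.01,.05,.108)
a=eyes.snapshot('scene')[100:250,270:420,::-1];c=eyes.snapshot('top')[110:230,140:260,::-1]
cv2.imwrite('pics/m4.png',np.hstack([cv2.resize(a,(400,400)),cv2.resize(c,(400,400))]))"
```

```text
t: 7.15
tcp_pos: [0.5839, 0.2734, 0.1079]
tool_rot: [0.75, 0.661, 0.0, 0.0]
force: [-0.1, -0.0, 1.3]
finger_gap: 1.002
gripper_force: 0.2
t: 8.4
tcp_pos: [0.5787, 0.2268, 0.108]
tool_rot: [0.744, 0.668, 0.0, 0.0]
force: [0.2, 0.1, 0.7]
finger_gap: 1.001
gripper_force: 0.2
t 8.4 blk [0.0089 0.1021] z 0.108 yaw -6.17 toolz [ 0.  0. -1.] F [0.2 0.1 0.7] world target [0.574 0.175 0.108]
d tool cm [-5.21  0.11 -0.  ]
```

View pics/m4.png

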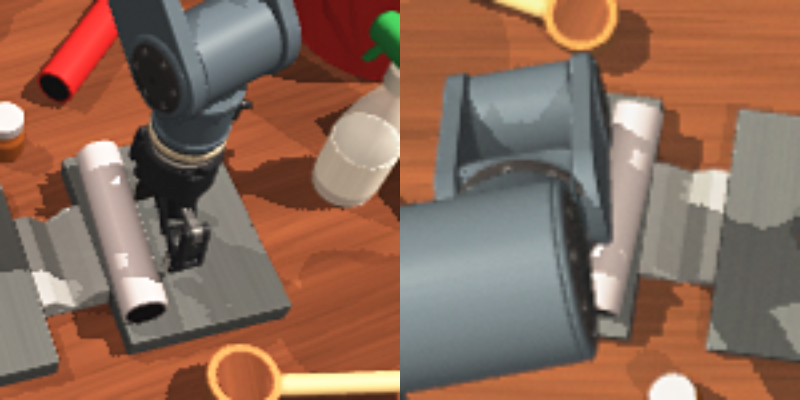

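```bash
python3 -c "
from h import *
q=np.array([[637,104],[605,308]])/3.3333-[120,0]+[140,110]
E=(ray('top',q,.054)[:,:2]-b['t'])@b['R'];print(E,E.mean(0),np.degrees(np.arctan2(*(E[0]-E[1])[::-1])))
c=(ray('top',[q.mean(0)],.054)[0,:2]-b['t'])@b['R'];print(c)"
```

```text
[[ 0.10426291  0.05727538]
 [-0.09730293  0.05927612]] [0.00347999 0.05827575] -0.5686997168995611
[0.00226513 0.05828781]
```

The pipe is now at about (3, 58) mm, within 1° of the groove, just ahead of the fingers. I push it the last 5 cm.

```bash
python3 -m inch '[{"dx":-0.5,"dy":0,"dz":0,"wx":0,"wy":0,"wz":0},{"dx":-0.5,"dy":0,"dz":0,"wx":0,"wy":0,"wz":0},{"dx":-0.5,"dy":0,"dz":0,"wx":0,"wy":0,"wz":0},{"dx":-0.5,"dy":0,"dz":0,"wx":0,"wy":0,"wz":0},{"dx":-0.5,"dy":0,"dz":0,"wx":0,"wy":0,"wz":0},{"dx":-0.5,"dy":0,"dz":0,"wx":0,"wy":0,"wz":0},{"dx":-0.5,"dy":0,"dz":0,"wx":0,"wy":0,"wz":0},{"dx":-0.5,"dy":0,"dz":0,"wx":0,"wy":0,"wz":0},{"dx":-0.5,"dy":0,"dz":0,"wx":0,"wy":0,"wz":0},{"dx":-0.5,"dy":0,"dz":0,"wx":0,"wy":0,"wz":0}]'
python3 -m inch '[{"dx":0,"dy":0,"dz":0,"wx":0,"wy":0,"wz":0},{"dx":0,"dy":0,"dz":0,"wx":0,"wy":0,"wz":0},{"dx":0,"dy":0,"dz":0,"wx":0,"wy":0,"wz":0},{"dx":0,"dy":0,"dz":0,"wx":0,"wy":0,"wz":0}]'
python3 -c "
from h import *
go(.01,.05,.108)
a=eyes.snapshot('scene')[100:250,250:400,::-1];c=eyes.snapshot('top')[110:230,160:280,::-1]
cv2.imwrite('pics/m5.png',np.hstack([cv2.resize(a,(400,400)),cv2.resize(c,(400,400))]))"
```

```text
t: 9.75
tcp_pos: [0.5732, 0.1768, 0.1079]
tool_rot: [0.744, 0.668, -0.0, 0.0]
force: [0.0, 0.3, 0.7]
finger_gap: 1.0
gripper_force: 0.0
t: 10.25
tcp_pos: [0.5733, 0.1774, 0.1079]
tool_rot: [0.744, 0.668, 0.0, 0.0]
force: [0.4, -0.1, 0.5]
finger_gap: 1.006
gripper_force: 0.0
t 10.25 blk [0.0089 0.0524] z 0.1079 yaw -6.15 toolz [ 0.  0. -1.] F [ 0.4 -0.1  0.5] world target [0.574 0.175 0.108]
d tool cm [-0.24  0.11 -0.01]
```

View pics/m5.png

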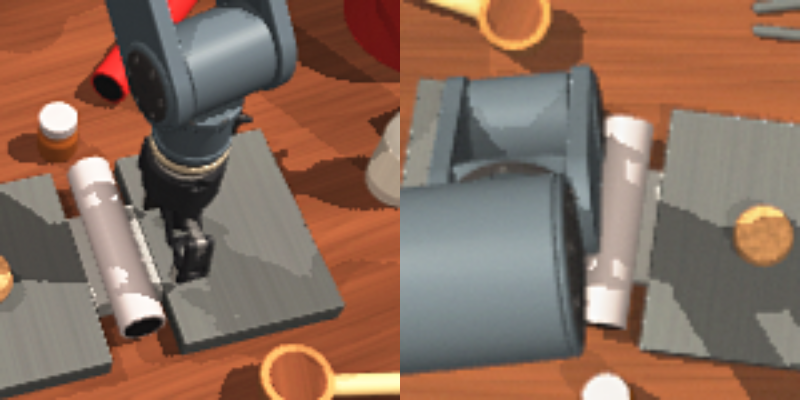

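The pipe appears to be seated in the groove, sticking out past both block ends, with the fingers behind it. I back off, rise and check.

```bash
python3 -m inch '[{"dx":1,"dy":0,"dz":0,"wx":0,"wy":0,"wz":0},{"dx":2,"dy":0,"dz":0,"wx":0,"wy":0,"wz":0},{"dx":2,"dy":0,"dz":0,"wx":0,"wy":0,"wz":0},{"dx":1,"dy":0,"dz":-2,"wx":0,"wy":0,"wz":0},{"dx":1,"dy":0,"dz":-4,"wx":0,"wy":0,"wz":0},{"dx":1,"dy":0,"dz":-5,"wx":0,"wy":0,"wz":0},{"dx":1,"dy":-2,"dz":-5,"wx":0,"wy":0,"wz":0},{"dx":1,"dy":-4,"dz":-4,"wx":0,"wy":0,"wz":0},{"dx":3,"dy":-4,"dz":-4,"wx":0,"wy":0,"wz":0},{"dx":3,"dy":-4,"dz":0,"wx":0,"wy":0,"wz":0}]'
python3 -m inch '[{"dx":3,"dy":-3,"dz":0,"wx":0,"wy":0,"wz":0},{"dx":3,"dy":-1,"dz":0,"wx":0,"wy":0,"wz":0},{"dx":0,"dy":0,"dz":0,"wx":0,"wy":0,"wz":0},{"dx":0,"dy":0,"dz":0,"wx":0,"wy":0,"wz":0}]'
python3 -c "
from h import *
S=eyes.snapshot('scene')[:,:,::-1];T=eyes.snapshot('top')[:,:,::-1]
cv2.imwrite('pics/m6.png',np.hstack([cv2.resize(S[50:350,50:450],(400,300)),cv2.resize(T[125:215,180:300],(400,300))]))
cv2.imwrite('pics/top6.png',T)
x0,y0,x1,y1=195,130,260,215
h=cv2.cvtColor(np.ascontiguousarray(T[y0:y1,x0:x1]),cv2.COLOR_BGR2HSV)
m=((h[...,1]<60)&(h[...,2]>150)).astype(np.uint8)*255
for k in cv2.findContours(m,0,cv2.CHAIN_APPROX_NONE)[0]:
    if cv2.contourArea(k)>60:
        B=cv2.boxPoints(cv2.minAreaRect(k))+[x0,y0];print(cv2.contourArea(k),((ray('top',B,.042)[:,:2]-b['t'])@b['R']*1000).round(0).tolist())
"
```

```text
t: 11.6
tcp_pos: [0.4522, 0.3534, 0.3512]
tool_rot: [0.744, 0.668, 0.004, 0.001]
force: [1.4, 0.1, 0.0]
finger_gap: 1.0
gripper_force: 0.0
t: 12.1
tcp_pos: [0.4184, 0.4149, 0.3468]
tool_rot: [0.744, 0.668, -0.0, 0.0]
force: [-0.3, -0.7, -0.1]
finger_gap: 1.001
gripper_force: 0.0
893.0 [[-102.0, 39.0], [103.0, 40.0], [101.0, -20.0], [-104.0, -19.0]]
```

View pics/m6.png

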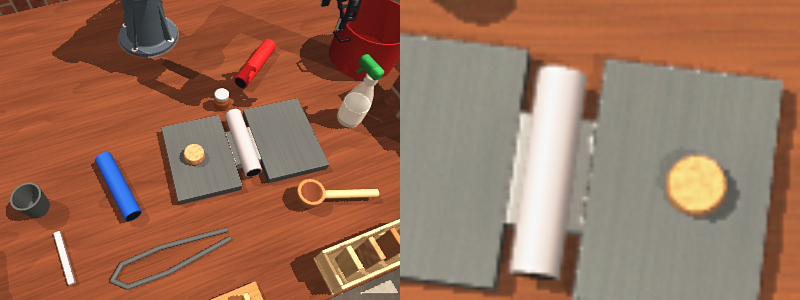

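```bash
python3 -c "
from h import *
f=lambda q:np.array(q)/3.3333+[180-120,125]
g=lambda q,z:((ray('top',f(q),z)[:,:2]-b['t'])@b['R']*1000).round(1).tolist()
print('pipe',g([[561.5,68],[533.5,274]],.042));print('plate inner edges',g([[528,47],[494,288],[606,60],[575,297]],.03))
P=[list(np.r_[b['R']@[0,y]+b['t'],z]) for y,z in((.024,.042),(-.024,.042),(.024,.054))]
T=cv2.imread('pics/top6.png');print(T[176,205:250].sum(1))
print(proj('top',P))"
```

```text
pipe [[100.4, 0.9], [-103.8, 0.3]]
plate inner edges [[120.8, 37.8], [-120.4, 37.2], [117.0, -40.3], [-119.5, -41.0]]
[412 405 404 414 417 417 416 419 405 689 617 604 593 681 708 726 737 740
 733 721 707 688 663 623 548 463 395 406 437 430 424 383 381 421 419 415
 412 413 424 409 409 415 406 420 414]
[[217.17056355 174.54114836]
 [231.95813306 176.33237265]
 [216.83716545 173.77751342]]
```

The pipe lies at (-2, 1) mm, parallel to the groove and seated. The bystanders look undisturbed and the arm is clear.

```bash
python3 -c "
from station import workorder;print(workorder.sign_off())"
```

```text
the job is handed in; nothing more can be done
None
```

I rolled the pipe into the V-groove, where it rests about 1 mm off the middle by camera with both ends sticking out; the arm is clear, the bystanders look untouched, and the job was handed in at about 12 s (sign-off returned no verdict).

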